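Lock the hold-down frame onto a board test jig

TASK

Close the circuit-board test jig: take the blue hold-down frame by its black handle, set it over both brass studs of the jig at once with its yellow dot at the end where the jig has its dot, press it down lightly against the sprung board and slide it towards the dot end as far as it goes, so that both studs lock it. Let go and leave it locked and level; feel your way, never lean hard on the studs or the board, and leave everything else on the bench where it is.

Things in the scene. Friction and masses are not known exactly. Their poses are not given: they have to be found in the camera images.
- frame: Loose blue hold-down frame: plate 124 (x) x 220 (y) x 6 mm, 0.28 to 0.44 kg, with a window 68 x 84 mm in the middle and two keyholes through it. Origin: centre of the plate's underside, z up, y along its length. A yellow dot on top marks the +y end (near the -x corner).
- frame_handle (a point): Centre of the frame's black bridge handle, 40 mm above the frame's origin: a bar along the frame's x across the window, 108 mm long, 14 mm wide (along y), 14 mm high, with 27 mm of free height between bar and plate. Grip it across its width.
- keyhole_a (a point): Centre of the wide end of the keyhole at the dot end, at the plate's underside: frame x = 0, y = +88 mm. Wide end 19 mm across (corners cut); from it a slot 10.5 mm wide runs towards the frame's -y and ends 19.5 mm from this point.
- keyhole_b (a point): The same for the other keyhole, alike and pointing the same way: frame x = 0, y = -72 mm. The two wide ends are 160 mm apart, as are the studs.
- jig: Circuit-board test jig, fixed to the bench: grey housing 200 (x) x 260 (y) mm, black top 50 mm above the bench. Origin: on the bench under its centre, z up. A yellow dot on the top marks its +y end (near the -x corner). Frame on jig: contact forces adding up to over 60 N crack boards.
- stud_a (a point): Front end of the clamp slot beside the stud at the dot end, taken at the stud's y and top: jig x = -28, y = +80, z = 85 mm. A bright rail across the housing carries both studs; it is clamped anywhere along the slots, both studs alike 14 to 42 mm behind this point (jig x = -14 to +14 mm). Where is not measured: look at the brass heads or feel for them.
- stud_b (a point): The same for the other stud: jig x = -28, y = -80, z = 85 mm. Each stud: upright shank 7 mm across; brass head 16 mm across, 6 mm high, underside 79 mm and top 85 mm above the bench. A frame not over the heads rests on them, its underside 85 mm up.
- board_top (a point): Centre of the top of the green board (100 x 108 mm) in its black sprung nest (108 x 124 mm) between the studs, at rest 77 mm above the bench (fixed point, does not go down with it). It yields downward only: 4 N to start, 1.5 N more per mm, hard stop 8 mm down. Sliding the pressed frame takes 5 to 12 N. The frame lies on the board's edges.
- lock_place (a point): Height and y of the locked frame's origin: jig y = +8, z = 73 mm (point at jig x = -28; the frame ends behind it, by the studs). Heads through the wide ends: frame origin at y = -8 mm. Press until the underside is below 73 mm (top under the heads), slide 16 mm towards +y until the slot ends meet the shanks; let go, the springs lift it against the heads.
- knife: Bystander, leave alone: red snap-off craft knife, 150 mm handle. Origin under its middle.
- ruler: Bystander, leave alone: steel ruler 310 x 30 x 4 mm. Origin under its middle.
- solder_reel: Bystander, leave alone: green reel, 60 mm across, 40 mm high, standing on its flat side. Origin under its middle.
- glue_gun: Bystander, leave alone: blue hot-glue gun lying on its side, 34 mm high, about 240 mm long over the glue stick. Origin under its middle.
- flux_bottle: Bystander, leave alone: small white bottle with red cap, 38 mm across, 95 mm high, standing. Origin under its middle.
- mouse: Bystander, leave alone: white computer mouse, 33 mm high. Origin under its middle.
- screwdriver: Bystander, leave alone: screwdriver with orange handle, 170 mm long, lying. Origin under its middle.

How it is judged (in metres and radians):
On the way:
1. the frame is down over both studs, level, with the heads through the wide ends of its keyholes (x of frame in the frame of jig between -0.0185 and 0.0185 m and angle between frame's own z axis and vertical below 0.03 rad and angle between the y axis of frame and the y axis of jig, either way round below 0.06 rad and z of frame in the frame of jig below 0.0785 m and y of frame in the frame of jig between -0.013 and -0.003 m), for 0.1 s.
At the end, for the whole second after the job is handed in: Frame locked and let go, at rest: held under both stud heads, underside 70.5 to 74.8 mm above the bench, level within 0.03 rad, square to the jig within 0.06 rad, dot ends together, its origin 4.5 to 11.5 mm towards the jig's +y of the jig's centre and within 18.5 mm in x (x of frame in the frame of jig between -0.0185 and 0.0185 m and angle between frame's own z axis and vertical below 0.03 rad and angle between the y axis of frame and the y axis of jig, either way round below 0.06 rad and z of frame in the frame of jig between 0.0705 and 0.0748 m and y of frame in the frame of jig between 0.0045 and 0.0115 m and linear speed of frame below 0.02 m/s and contact force between frame and jig above 1 N); the robot touches nothing.
It fails at once if the frame bears on the jig with more than 60 N (contact force between frame and jig above 60 N).
It fails at once if the robot presses on the jig itself with more than 15 N (contact force between any of the fingers, the arm and jig above 15 N).
It fails at once if something else on the bench is shifted by more than 30 mm (distance of any of knife, ruler, solder_reel, glue_gun, flux_bottle, mouse, screwdriver from where it was at the start of the episode above 0.03 m).
It also fails if it takes over 64 s, if anything falls off the work surface, if the arm or the gripper's body presses on something with over 40 N, if the wrist force passes 120 N, or if a joint passes its speed limit or range.

ROBOT

A 7-joint arm with a two-finger parallel gripper is mounted at the origin on the work surface. World frame = base frame: x ahead of the robot, y to its left, z up, the work surface at z = 0. Lengths are in mm, angles in rad, forces in N, time in s.
With the tool pointing down it reaches from about 400 to 900 mm from the base axis. Payload 5.5 kg.
Tool frame: the origin (TCP) lies midway between the tips of the shut fingers; the grasp point (between the pads) lies 19 mm behind it (r.pinch_z is the distance from the TCP to the grasp point, in mm); z points along the fingers, y is the line along which they close (so a half turn about z gives the same grasp; the last joint's range is limited). The gripper opens to 85 mm and grips with 20 to 120 N. Pads are 22 mm wide; open, the fingers measure 114 mm over their backs; the gripper's body (76 mm by 85 mm) begins 54 mm behind the grasp point. The pads swing forward as they close: fully open they stand 13 mm farther back than shut.
Start: joints at [-1.078, 0.501, -0.427, 1.55, 0.221, 1.138, -0.21], TCP at [148.02, 632.922, 231.31] pointing down, gripper open.
Joint ranges: [-2.88, 2.88], [-0.31, 2.03], [-1.54, 1.56], [0.2, 2.42], [-1.41, 4.55], [0.19, 2.02], [-2.57, 2.57]. Speed limits (rad/s): [2.57, 2.57, 3.14, 3.14, 3.14, 3.14, 3.14].

INTERFACE

Orientations are given as a unit quaternion [w, x, y, z].
In Python, from station import r, capture, camera_model gives the robot as it stands. The module is installed in compiled form; this text tells all that it offers.
- The arm moves only by the tool arm_command, never from a script. Its argument "motion" is a list of rows, each a list of 2 entries, a list of its own where there are three numbers: the shift along the tool's x, y, z in mm, then the turn about the tool's z in rad. In form: [[[x, y, z], spin], ...]. A call has 1 to 20 rows; each row is the pose to reach, as a shift and turn from the pose commanded when the call began, along the tool's axes at that moment; what a row does not reach only later rows make up. A row lasts 1/12 s, in which the tool goes at most 41.7 mm and 7.16 degrees, less where a joint would pass 70% of its speed; a pose out of reach is approached as far as the arm can. A call with a gripper value outside its range is refused whole. "hand" is the closure, from 0 (fully open) to 1 (shut), set as the call begins (left out, the last holds). The fingers move at their own pace and stop on an object; "newtons" is the grip in N (left out, the last holds). Time passes only in rows, so rows that repeat a pose let the fingers close. It gives the time, the measured TCP pose, the force, the opening and the grip force at its end, in the units of the state.
- r.get_obs(): the state, without advancing time (a new reading comes with each control period).
- capture(name): name is "side" or "top"; returns the picture (400x640x3 uint8, blue, green, red); there is no depth.
- camera_model(name): a dict with "K" (3x3 intrinsics, pixels), "world_from_camera" (4x4, takes a point from camera to world coordinates). Camera axes: x right, y up, looking along -z (the intrinsics and any distortion apply to the point x, -y, -z); pixel columns grow to the right and rows downward; lengths in mm; the calibration is good to about 2 mm. A picture is of the moment at which its call begins. camera_model takes no time and is no camera call.
- r.close_job(): hands the job in; it is judged then, once.
The state is a dict: "time_s": time; "qpos": joint angles; "qd": joint speeds; "joint_efforts": joint torques, N m; "tool_pos": TCP position; "orientation": TCP orientation; "ft_force": force on the tool from outside, world axes, zero at the start; "wrist_torque": the same for the moment, N m; "finger_gap": finger opening in mm; "gripper_force": force on a finger pad.
Only numpy, scipy, OpenCV 4.12 (cv2) and the standard library are available. Lean on these libraries where they do the work, as an engineer would, in place of code of your own. Each camera call takes 0.05 s, during which the arm holds its last target. There are 200 camera calls.

## Working session

There is one attempt and no reset: what is moved stays moved. The work goes in short steps, Python scripts to look and compute and a tool call to move; the robot and the scene stay as the last step left them, time stands still between calls to the robot, and variables do not carry over. Pictures are saved under pics/ and viewed, at most 10 in all, crops included, and the job is handed in when it is done.

Besides the shell and the picture viewer there is one more tool, called after ">>>" as name(argument=value, ...), one argument or row to a line, values as JSON. arm_command: Moves the arm, as the interface text tells. Its arguments: {"type":"object","properties":{"motion":{"type":"array"},"hand":{"type":"number"},"newtons":{"type":"number"}},"required":["motion"]}

```bash
mkdir -p pics; python3 - <<'E'
from station import r,capture,camera_model
import cv2,numpy as np
for n in("side","top"):
    cv2.imwrite(f"pics/{n}0.png",capture(n)); m=camera_model(n); print(n,{k:np.round(v,3).tolist() if not isinstance(v,str) else v for k,v in m.items()})
o=r.get_obs(); print(o, r.pinch_z)
E
```

```text
side {'K': [[502.133, 0.0, 313.583], [0.0, 502.133, 195.226], [0.0, 0.0, 1.0]], 'world_from_camera': [[0.974, 0.16, -0.163, 348.527], [-0.228, 0.738, -0.636, -889.966], [0.018, 0.656, 0.755, 1165.116], [0.0, 0.0, 0.0, 1.0]]}
top {'K': [[458.692, 0.0, 322.139], [0.0, 458.692, 211.802], [0.0, 0.0, 1.0]], 'world_from_camera': [[0.013, 0.985, -0.173, 306.027], [-1.0, 0.012, -0.006, 9.518], [-0.004, 0.173, 0.985, 1538.114], [0.0, 0.0, 0.0, 1.0]]}
{'time_s': 0.1, 'qpos': array([-1.0778175 ,  0.50178414, -0.4267992 ,  1.55137415,  0.22078267,
        1.13830451, -0.21032987]), 'qd': array([ 0.00057077, -0.00115829, -0.00021502, -0.00364266, -0.00111876,
        0.00111185, -0.00038419]), 'joint_efforts': array([-1.14772597e-02, -5.70812452e+01, -5.83867371e+00, -2.81750107e+01,
        1.04490612e-02,  5.40951747e-03, -1.47232822e-05]), 'tool_pos': array([147.93455913, 632.2771851 , 230.33154609]), 'orientation': array([-1.42100643e-04,  1.14632006e-01,  9.93407608e-01, -8.98896132e-04]), 'ft_force': array([-0.86435462, -0.74486804, -0.53962891]), 'wrist_torque': array([ 0.0560841 , -0.0276286 , -0.06284971]), 'gripper_force': 0.0, 'finger_gap': 85.46161081613597} 18.700000000000003
```

View pics/side0.png

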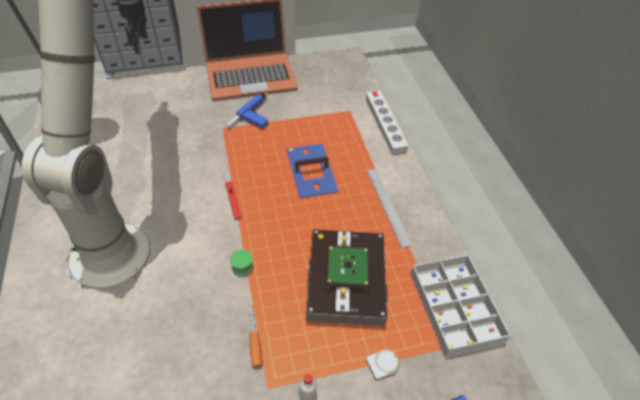

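View pics/top0.png

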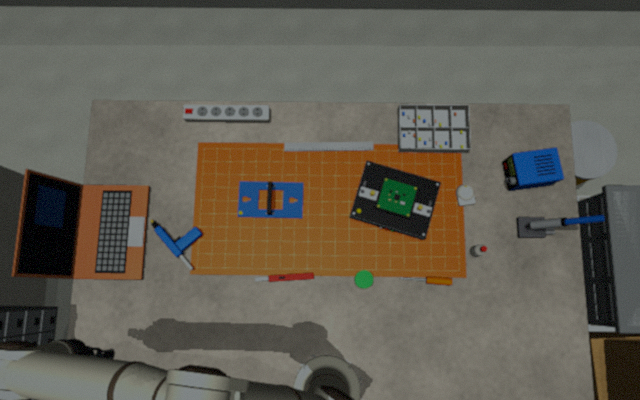

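The side view shows the blue frame near (312,170) with its handle at (311,163), and the jig near (347,277). In the top view the frame is at (270,199) with its dot near (241,213), and the jig is at (396,201) with its dot near (359,211). I'll enlarge both.

```bash
python3 - <<'E'
import cv2,numpy as np
s=cv2.imread("pics/side0.png");t=cv2.imread("pics/top0.png")
def c(im,x,y,w,h,k): 
    z=cv2.resize(im[y:y+h,x:x+w],None,fx=k,fy=k,interpolation=cv2.INTER_CUBIC)
    for i in range(0,w,10): cv2.putText(z,str(x+i),(i*k,8),0,.3,(255,255,255),1); cv2.line(z,(i*k,9),(i*k,13),(255,255,255),1)
    for i in range(10,h,10): cv2.putText(z,str(y+i),(0,i*k+3),0,.3,(255,255,255),1); cv2.line(z,(20,i*k),(24,i*k),(255,255,255),1)
    return z
cv2.imwrite("pics/a.png",c(s,300,222,95,110,5)) 
cv2.imwrite("pics/b.png",c(t,345,155,100,90,6))
a=c(s,280,138,65,65,6);b=c(t,230,174,80,50,5)
z=np.zeros((390,800,3),np.uint8);z[:390,:390]=a;z[:250,395:795]=b;cv2.imwrite("pics/c.png",z)
E
```

```text
(no output)
```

View pics/a.png

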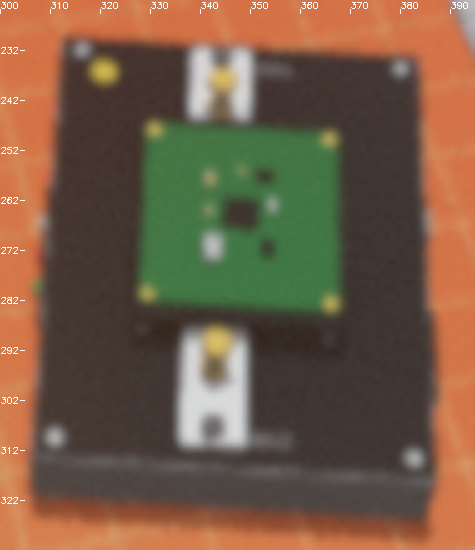

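View pics/b.png

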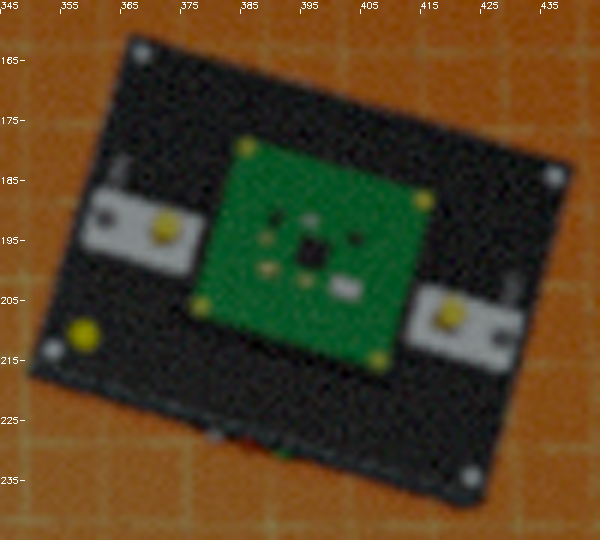

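View pics/c.png

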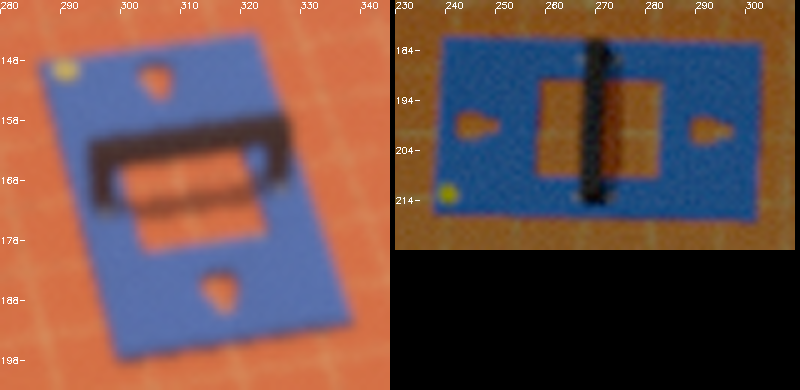

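```bash
cat > h.py <<'E'
import numpy as np
from scipy.optimize import least_squares
from station import camera_model
def cam(n):
    m=camera_model(n); return np.array(m["K"]),np.array(m["world_from_camera"])
C={n:cam(n) for n in("side","top")}
def proj(n,P):
    K,T=C[n]; p=(np.atleast_2d(P)-T[:3,3])@T[:3,:3]; p=p*[1,-1,-1]; q=p@K.T; return q[:,:2]/q[:,2:]
def tri(ps,pt):
    f=lambda X:np.r_[proj("side",X)[0]-ps,proj("top",X)[0]-pt]
    s=least_squares(f,[600,0,50]); return s.x,np.abs(s.fun).max()
def px(uv,x0,y0,k): return (np.array(uv,float)+.5)/k-.5+[x0,y0]
def pose(p,L): # p=x,y,yaw
    c,s=np.cos(p[2]),np.sin(p[2]); L=np.atleast_2d(L); return np.c_[p[0]+c*L[:,0]-s*L[:,1],p[1]+s*L[:,0]+c*L[:,1],L[:,2]]
E
cat > fit.py <<'E'
from h import *
S=lambda *u:px(u,300,222,5); T=lambda *u:px(u,345,155,6)
sc_s=S((82,49),(401,68),(55,437),(414,458)); sc_t=T((54,349),(142,54),(471,477),(555,177))
g_s=S((154,130),(330,139),(148,293),(332,304)); g_t=T((201,306),(247,148),(379,360),(423,200))
h_s=S((222,80),(217,342)); h_t=T((166,227),(452,315))
d_s=S((104,72));d_t=T((84,335))
for nm,a,b in(("screw",sc_s,sc_t),("gold",g_s,g_t),("head",h_s,h_t),("dot",d_s,d_t)):
    for i,j in zip(a,b): X,e=tri(i,j); print(nm,X.round(1),round(e,2))
q=np.array([(-1,1),(1,1),(-1,-1),(1,-1)],float)
def model(p):
    P=p[:3]; z=p[8]
    A=np.c_[q*p[3:5],np.full(4,50+z)]; B=np.c_[q*p[5:7],np.full(4,77+z)]
    H=np.array([[p[7],80,83+z],[p[7],-80,83+z]])
    return [pose(P,v) for v in(A,B,H)]
def f(p):
    r=[]
    for M,a,b in zip(model(p),(sc_s,g_s,h_s),(sc_t,g_t,h_t)):
        r+=[proj("side",M)-a-p[9:11],proj("top",M)-b]
    return np.r_[np.concatenate(r).ravel(),p[9:11]/1.5, p[8]/2]
s=least_squares(f,[560,-230,-.2,90,120,45,50,0,0,0,0]);print("jig",s.x.round(3),"rms",np.sqrt((s.fun**2).mean()).round(2),np.abs(s.fun).max().round(2))
S=lambda *u:px(u,280,138,6); T=lambda *u:px(np.array(u)-[395,0],230,174,5)
c_s=S((42,65),(258,36),(118,360),(353,322)); c_t=T((434,213),(444,38),(757,220),(762,44))
for i,j in zip(c_s,c_t): X,e=tri(i,j); print("corner",X.round(1),round(e,2))
hd=[tri(i,j) for i,j in zip(S((97,152),(287,130)),T((593,198),(597,45)))]; print("handle ends",[(a.round(1),round(b,2)) for a,b in hd])
def g(p):
    M=pose(p[:3],np.c_[q*[62,110],np.full(4,6+p[3])]); return np.r_[(proj("side",M)-c_s-p[4:6]).ravel(),(proj("top",M)-c_t).ravel(),p[4:6]/1.5,p[3]/2]
s2=least_squares(g,[580,180,0,0,0,0]);print("frame",s2.x.round(3),np.abs(s2.fun).max().round(2))
E
python3 fit.py
```

```text
screw [564.7 -84.2  54.1] 0.21
screw [ 733.3 -133.3   52.2] 0.03
screw [ 497.2 -310.8   51.8] 0.19
screw [ 665.3 -361.1   53.6] 0.0
gold [ 584.7 -161.9   78.7] 0.25
gold [ 673.2 -187.7   79.1] 0.07
gold [ 556.8 -257.3   78.7] 0.11
gold [ 645.2 -283.    78. ] 0.15
head [ 626.7 -142.6   85. ] 0.24
head [ 581.2 -295.6   85.7] 0.1
dot [ 573.1 -100.8   52.2] 0.17
jig [ 6.15830e+02 -2.22680e+02 -2.88000e-01  8.79050e+01  1.18711e+02
  4.60910e+01  4.98030e+01 -1.15710e+01  2.05000e-01  3.40000e-01
  4.32000e-01] rms 0.14 0.29
corner [557.3 306.3   5.9] 0.01
corner [679.9 305.1   4.8] 0.14
corner [554.2  87.3   5.1] 0.28
corner [677.1  86.3   5.6] 0.11
handle ends [(array([563.7, 193.8,  46.9]), np.float64(0.55)), (array([667.6, 195.3,  40.2]), np.float64(0.13))]
frame [ 6.17212e+02  1.96213e+02 -1.30000e-02 -1.66000e-01  7.30000e-02
 -8.90000e-02] 0.41
```

>>> arm_command(
  motion=[
    [[-6,-3,0],0],
    [[-22,-13,0],-0.01],
    [[-45,-25,0],-0.02],
    [[-72,-41,0],-0.03],
    [[-103,-59,0],-0.04],
    [[-134,-76,0],-0.06],
    [[-167,-95,0],-0.08],
    [[-200,-115,0],-0.1],
    [[-234,-134,0],-0.12],
    [[-267,-153,0],-0.14],
    [[-300,-172,0],-0.16],
    [[-334,-191,0],-0.17],
    [[-367,-210,10],-0.18],
    [[-401,-229,20],-0.19],
    [[-434,-248,30],-0.2],
    [[-467,-267,45],-0.21],
    [[-495,-283,60],-0.217],
    [[-523,-299,75],-0.217],
    [[-545,-312,88],-0.217],
    [[-556.4,-318.3,100],-0.217],
  ],
  hand=0,
)

```text
time_s: 1.77
tool_pos: [619.7, 190.9, 129.9]
orientation: [0.0, 0.009, 1.0, -0.001]
ft_force: [1.1, -1.3, 0.6]
finger_gap: 85.8
gripper_force: 0.0
```

>>> arm_command(
  motion=[
    [[0,0,10],0],
    [[0,0,25],0],
    [[0,0,40],0],
    [[0,0,50],0],
    [[0,0,55],0],
    [[0,0,55],0],
    [[0,0,55],0],
    [[0,0,55],0],
  ],
)

```text
time_s: 2.43
tool_pos: [617.8, 197.0, 77.3]
orientation: [0.001, 0.006, 1.0, 0.0]
ft_force: [0.4, -0.7, -0.7]
finger_gap: 85.6
gripper_force: 0.0
```

```bash
python3 - <<'E'
from station import r,capture
import cv2,numpy as np
a=capture("side")[120:215,265:360];b=capture("top")[165:235,225:315]
z=np.zeros((570,800,3),np.uint8);z[:475,:475]=cv2.resize(a,None,fx=5,fy=5,interpolation=2)
b=cv2.resize(b,(320,249),interpolation=2);z[:249,480:800]=b
cv2.imwrite("pics/d.png",z);o=r.get_obs();print(o["tool_pos"],o["orientation"],o["ft_force"])
E
```

```text
[617.95083599 196.69358799  77.37788192] [8.41721358e-04 6.31648363e-03 9.99979652e-01 2.98379176e-04] [-0.62691505 -0.4073858  -0.69119942]
```

View pics/d.png

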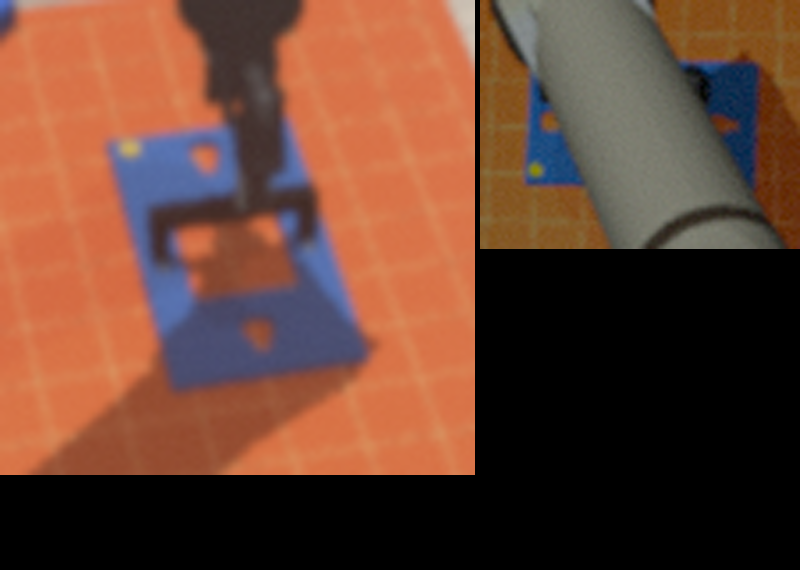

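The gripper stands over the handle with the fingers either side of the bar; only the near finger shows, at about (260,190) in the crop. Next I descend and grip.

>>> arm_command(
  motion=[
    [[0,0,8],0],
    [[0,0,20],0],
    [[0,0,34],0],
    [[0,0,46],0],
    [[0,0,53],0],
    [[0,0,56],0],
    [[0,0,56],0],
    [[0,0,56],0],
    [[0,0,56],0],
  ],
)

```text
time_s: 3.28
tool_pos: [617.8, 196.5, 20.8]
orientation: [0.0, 0.006, 1.0, 0.0]
ft_force: [-0.6, 0.6, 0.1]
finger_gap: 85.2
gripper_force: 0.0
```

>>> arm_command(
  motion=[
    [[0,0,0],0],
    [[0,0,0],0],
    [[0,0,0],0],
    [[0,0,0],0],
    [[0,0,0],0],
    [[0,0,0],0],
    [[0,0,0],0],
    [[0,0,0],0],
    [[0,0,0],0],
    [[0,0,0],0],
    [[0,0,0],0],
    [[0,0,0],0],
  ],
  hand=1,
  newtons=70,
)

```text
time_s: 4.28
tool_pos: [617.5, 196.7, 20.7]
orientation: [0.0, 0.006, 1.0, 0.0]
ft_force: [-1.4, -0.0, 4.4]
finger_gap: 12.7
gripper_force: 69.2
```

>>> arm_command(
  motion=[
    [[0,0,-3],0],
    [[0,0,-8],0],
    [[0,0,-16],0],
    [[0,0,-28],0],
    [[0,0,-42],0],
    [[0,0,-58],0],
    [[0,0,-74],0],
    [[0,0,-90],0],
    [[0,0,-105],0],
    [[0,0,-117],0],
    [[0,0,-125],0],
    [[0,0,-129],0],
    [[0,0,-130],0],
    [[0,0,-130],0],
    [[0,0,-130],0],
    [[0,0,-130],0],
  ],
)

```text
time_s: 5.62
tool_pos: [616.6, 196.0, 149.2]
orientation: [-0.001, 0.006, 1.0, -0.0]
ft_force: [0.1, 0.6, -3.7]
finger_gap: 12.8
gripper_force: 68.2
```

>>> arm_command(
  motion=[
    [[0,-3,0],0],
    [[0.3,-11,0],0.01],
    [[0.5,-25,0],0.02],
    [[1,-44,0],0.03],
    [[1.5,-67,0],0.045],
    [[2,-94,0],0.06],
    [[3,-124,0],0.08],
    [[4,-156,0],0.1],
    [[4.5,-190,0],0.12],
    [[5,-224,0],0.14],
    [[6,-258,0],0.165],
    [[7,-292,0],0.19],
    [[7.5,-324,0],0.21],
    [[8,-353,0],0.23],
    [[8.5,-378,0],0.245],
    [[9,-398,0],0.26],
    [[9.5,-412,0],0.27],
    [[9.7,-420,0],0.275],
    [[9.7,-423,0],0.275],
    [[9.7,-423.7,0],0.275],
  ],
)

```text
time_s: 7.28
tool_pos: [602.3, -226.7, 150.1]
orientation: [-0.0, 0.143, 0.99, 0.0]
ft_force: [-0.2, 0.5, -3.0]
finger_gap: 12.8
gripper_force: 68.3
```

>>> arm_command(
  motion=[
    [[0,0,5],0],
    [[0,0,12],0],
    [[0,0,17],0],
    [[0,0,20],0],
    [[0,0,20],0],
    [[0,0,20],0],
    [[0,0,20],0],
    [[0,0,20],0],
  ],
)

```text
time_s: 7.95
tool_pos: [602.5, -227.3, 130.6]
orientation: [0.0, 0.143, 0.99, -0.0]
ft_force: [-0.2, 0.0, -3.2]
finger_gap: 12.4
gripper_force: 68.3
```

```bash
python3 - <<'E'
from station import r,capture
import cv2,numpy as np
a=capture("side");b=capture("top");cv2.imwrite("pics/s1.png",a);cv2.imwrite("pics/t1.png",b)
a=a[205:325,290:410];b=b[150:245,340:445]
z=np.zeros((570,800,3),np.uint8);z[:480,:480]=cv2.resize(a,None,fx=4,fy=4,interpolation=2)
z[:285,480:795]=cv2.resize(b,None,fx=3,fy=3,interpolation=2)
cv2.imwrite("pics/e.png",z);o=r.get_obs();print(o["tool_pos"],o["orientation"],o["ft_force"],o["wrist_torque"])
E
```

```text
[ 602.40141275 -227.40669747  130.62308736] [ 2.72500620e-04  1.43432266e-01  9.89660097e-01 -5.29845538e-05] [ 0.40477619  0.15297353 -2.93635429] [-0.00338646  0.0090146   0.02117098]
```

View pics/e.png

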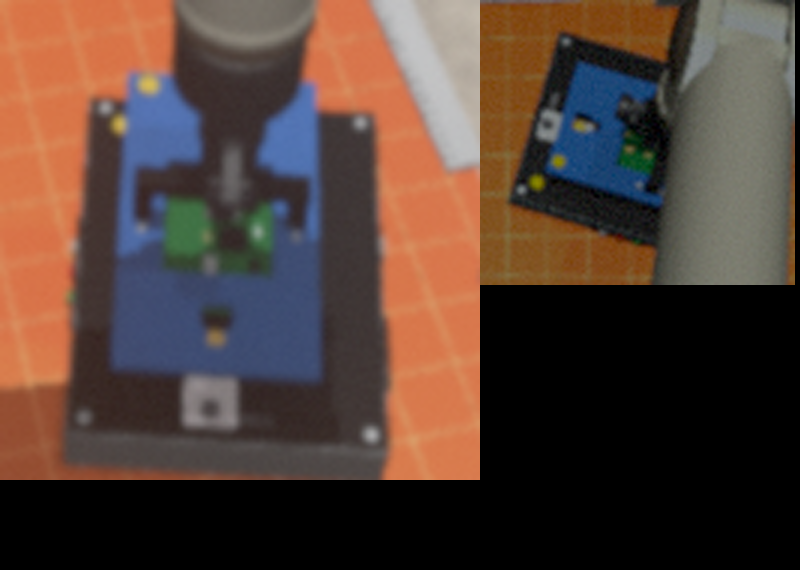

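The frame hangs level over the jig with its dot at the jig's dot end. The side crop shows plate corners near (132,72), (315,84), (112,370) and (322,380).

```bash
python3 - <<'E'
from h import *
cs=px([(132,72),(315,84),(112,370),(322,380)],290,205,4); ct=px(np.array([(548,172),(577,62)])-[480,0],340,150,3)
q=np.array([(-62,110),(62,110),(-62,-110),(62,-110)],float); M0=np.c_[q,np.full(4,109.9+6)]
f=lambda p:np.r_[(proj("side",pose(p,M0))-cs-[.34,.43]).ravel(),(proj("top",pose(p,M0[:2]))-ct).ravel()]
s=least_squares(f,[602,-227,-.288]);print(s.x.round(3),s.fun.round(2))
E
```

```text
[ 6.02643e+02 -2.29631e+02 -2.84000e-01] [-0.9   0.27  0.33 -0.18  0.04 -0.43  0.26  0.1  -0.39 -0.22  0.73 -0.01]
```

>>> arm_command(
  motion=[
    [[0,0,5],0],
    [[0,0,11],0],
    [[0,0,17],0],
    [[0,0,21],0],
    [[0,0,23],0],
    [[0,0,24],0],
    [[0,0,25],0],
    [[0,0,26],0],
    [[0,0,27],0],
    [[0,0,28],0],
    [[0,0,28],0],
    [[0,0,28],0],
    [[0,0,28],0],
  ],
)

```text
time_s: 9.13
tool_pos: [602.2, -227.3, 102.4]
orientation: [0.0, 0.143, 0.99, -0.0]
ft_force: [-0.8, -0.4, -3.6]
finger_gap: 12.7
gripper_force: 68.4
```

>>> arm_command(
  motion=[
    [[0,0,1],0],
    [[0,0,2],0],
    [[0,0,3],0],
    [[0,0,4],0],
    [[0,0,5],0],
    [[0,0,5.5],0],
    [[0,0,5.5],0],
    [[0,0,5.5],0],
    [[0,0,5.5],0],
  ],
)

```text
time_s: 9.88
tool_pos: [602.1, -227.3, 97.1]
orientation: [-0.0, 0.143, 0.99, -0.0]
ft_force: [-1.4, 0.5, 1.8]
finger_gap: 12.8
gripper_force: 69.0
```

>>> arm_command(
  motion=[
    [[0,0,0.7],0],
    [[0,0,1.4],0],
    [[0,0,2.1],0],
    [[0,0,2.8],0],
    [[0,0,3.5],0],
    [[0,0,4.2],0],
    [[0,0,5],0],
    [[0,0,5.7],0],
    [[0,0,6.2],0],
    [[0,0,6.2],0],
    [[0,0,6.2],0],
    [[0,0,6.2],0],
  ],
)

```text
time_s: 10.88
tool_pos: [602.2, -227.3, 91.6]
orientation: [0.0, 0.143, 0.99, -0.0]
ft_force: [-5.7, 2.4, 11.1]
finger_gap: 13.0
gripper_force: 70.1
```

>>> arm_command(
  motion=[
    [[0,0.7,0],0],
    [[0,1.5,0],0],
    [[0,2.5,0],0],
    [[0,3.5,0],0],
    [[0,4.5,0],0],
    [[0,5.5,0],0],
    [[0,6.5,0],0],
    [[0,7.5,0],0],
    [[0,8,0],0],
    [[0,8,0],0],
    [[0,8,0],0],
  ],
)

```text
time_s: 11.8
tool_pos: [605.2, -223.8, 92.3]
orientation: [0.002, 0.145, 0.989, -0.002]
ft_force: [-3.7, -4.2, 10.0]
finger_gap: 12.8
gripper_force: 70.0
```

>>> arm_command(
  motion=[
    [[0,0,0],0],
    [[0,0,0],0],
    [[0,0,0],0],
    [[0,0,0],0],
  ],
)

```text
time_s: 12.13
tool_pos: [605.2, -223.8, 92.3]
orientation: [0.002, 0.145, 0.989, -0.002]
ft_force: [-4.4, -4.9, 7.9]
finger_gap: 12.3
gripper_force: 70.0
```

```bash
python3 - <<'E'
from station import r
o=r.get_obs();print(o)
E
```

```text
{'time_s': 12.1333, 'qpos': array([ 0.39150904,  0.61144827, -0.11147327,  1.67838329,  0.08973789,
        0.85261327,  1.52156732]), 'qd': array([-0.00039262,  0.00120063,  0.00091501, -0.00014489, -0.00175642,
        0.00132336, -0.00067   ]), 'joint_efforts': array([-3.86971906e+00, -5.55932164e+01, -5.08474365e+00, -2.20009875e+01,
       -1.36473209e+00, -8.29179212e-01,  5.07588289e-02]), 'tool_pos': array([ 605.21482486, -223.75062399,   92.31097981]), 'orientation': array([ 0.00172574,  0.14472213,  0.98946859, -0.00210711]), 'ft_force': array([-4.37658973, -4.86890454,  7.88870199]), 'wrist_torque': array([-0.91292123,  0.76432726, -0.04240152]), 'gripper_force': 70.01213550567627, 'finger_gap': 12.334526011885965}
```

>>> arm_command(
  motion=[
    [[0.7,0,0],0],
    [[1.4,0,0],0],
    [[2,0,0],0],
    [[2.6,0,0],0],
    [[3,0,0],0],
    [[3,0.5,0],0],
    [[3,1,0],0],
    [[3,1.5,0],0],
    [[3,2,0],0],
    [[3,2,0],0],
    [[3,2,0],0],
  ],
)

```text
time_s: 13.05
tool_pos: [604.9, -221.1, 93.0]
orientation: [0.004, 0.145, 0.989, -0.002]
ft_force: [1.0, -5.3, 7.4]
finger_gap: 12.7
gripper_force: 69.9
```

>>> arm_command(
  motion=[
    [[0,0.5,0],0],
    [[0,1,0],0],
    [[0,1.5,0],0],
    [[0,2,0],0],
    [[0,2.5,0],0],
    [[0,3,0],0],
    [[0,3,0],0],
    [[0,3,0],0],
  ],
)

```text
time_s: 13.72
tool_pos: [605.1, -218.3, 92.8]
orientation: [0.003, 0.145, 0.989, -0.002]
ft_force: [-1.6, -6.1, 8.6]
finger_gap: 12.6
gripper_force: 69.9
```

>>> arm_command(
  motion=[
    [[0,0.5,0.5],0],
    [[0,1,1],0],
    [[0,1.5,1],0],
    [[0,2,1],0],
    [[0,2.5,1],0],
    [[0,3,1],0],
    [[0,3.5,1],0],
    [[0,4,1],0],
    [[0,4.5,1],0],
    [[0,5,1],0],
    [[0,5,1],0],
    [[0,5,1],0],
  ],
)

```text
time_s: 14.72
tool_pos: [606.3, -213.9, 91.9]
orientation: [0.003, 0.145, 0.989, -0.002]
ft_force: [-1.2, -6.4, 8.8]
finger_gap: 12.6
gripper_force: 70.1
```

>>> arm_command(
  motion=[
    [[0,0.5,0],0],
    [[0,1,0],0],
    [[0,1.5,0],0],
    [[0,2,0],0],
    [[0,2.5,0],0],
    [[0,3,0],0],
    [[0,3,0],0],
    [[0,3,0],0],
  ],
)

```text
time_s: 15.38
tool_pos: [607.1, -211.0, 91.9]
orientation: [0.003, 0.145, 0.989, -0.002]
ft_force: [-2.2, -6.0, 9.1]
finger_gap: 12.3
gripper_force: 70.1
```

>>> arm_command(
  motion=[
    [[0,0.5,0],0],
    [[0,1,0],0],
    [[0,1.5,0],0],
    [[0,2,0],0],
    [[0,2.5,0],0],
    [[0,3,0],0],
    [[0,3.5,0],0],
    [[0,4,0],0],
    [[0,4,0],0],
  ],
)

```text
time_s: 16.13
tool_pos: [607.2, -210.7, 91.9]
orientation: [0.003, 0.146, 0.989, -0.004]
ft_force: [-3.0, -12.2, 8.7]
finger_gap: 12.8
gripper_force: 70.1
```

>>> arm_command(
  motion=[
    [[0,-1,-0.3],0],
    [[0,-2,-0.6],0],
    [[0,-3,-1],0],
    [[0,-4,-1.4],0],
    [[0,-5,-1.8],0],
    [[0,-6,-2],0],
    [[0,-6.5,-2],0],
    [[0,-6.5,-2],0],
    [[0,-6.5,-2],0],
  ],
)

```text
time_s: 16.88
tool_pos: [607.2, -210.8, 93.2]
orientation: [0.003, 0.144, 0.99, -0.001]
ft_force: [2.8, -4.5, 5.3]
finger_gap: 12.7
gripper_force: 69.6
```

>>> arm_command(
  motion=[
    [[-0.5,-0.5,-0.3],0],
    [[-1,-1,-0.6],0],
    [[-1.5,-1.2,-0.9],0],
    [[-2,-1.2,-1.2],0],
    [[-2,-1.2,-1.2],0],
    [[-2,-1.2,-1.2],0],
  ],
)

```text
time_s: 17.38
tool_pos: [607.1, -210.7, 93.2]
orientation: [0.001, 0.143, 0.99, -0.0]
ft_force: [2.7, -3.7, 4.2]
finger_gap: 12.8
gripper_force: 69.5
```

>>> arm_command(
  motion=[
    [[0,0,0],0],
    [[0,0,0],0],
    [[0,0,0],0],
    [[0,0,0],0],
    [[0,0,0],0],
    [[0,0,0],0],
    [[0,0,0],0],
    [[0,0,0],0],
    [[0,0,0],0],
    [[0,0,0],0],
  ],
  hand=0,
)

```text
time_s: 18.22
tool_pos: [606.1, -210.4, 92.8]
orientation: [-0.0, 0.143, 0.99, -0.0]
ft_force: [-0.7, -0.5, 0.1]
finger_gap: 85.7
gripper_force: 0.0
```

>>> arm_command(
  motion=[
    [[0,0,-3],0],
    [[0,0,-8],0],
    [[0,0,-16],0],
    [[0,0,-28],0],
    [[0,0,-42],0],
    [[0,0,-58],0],
    [[0,0,-78],0],
    [[0,0,-100],0],
    [[0,0,-120],0],
    [[0,0,-135],0],
    [[0,0,-145],0],
    [[0,0,-150],0],
    [[0,0,-150],0],
  ],
)

```text
time_s: 19.3
tool_pos: [606.8, -210.6, 244.6]
orientation: [0.001, 0.143, 0.99, -0.0]
ft_force: [0.2, -0.2, -0.1]
finger_gap: 85.4
gripper_force: 0.0
```

>>> arm_command(
  motion=[
    [[0,10,0],0],
    [[0,30,0],0],
    [[0,60,0],0],
    [[0,95,0],0],
    [[0,130,0],0],
    [[0,165,0],0],
    [[0,200,0],0],
    [[0,235,0],0],
    [[0,270,0],0],
    [[0,300,0],0],
    [[0,320,0],0],
    [[0,330,0],0],
    [[0,330,0],0],
    [[0,330,0],0],
  ],
)

```text
time_s: 20.47
tool_pos: [699.1, 105.6, 241.5]
orientation: [-0.001, 0.143, 0.99, -0.001]
ft_force: [0.0, -1.0, 0.3]
finger_gap: 85.3
gripper_force: 0.0
```

```bash
python3 - <<'E'
from station import r,capture
import cv2,numpy as np
a=capture("side");b=capture("top")
a=a[205:325,290:410];b=b[150:245,340:445]
z=np.zeros((480,800,3),np.uint8);z[:480,:480]=cv2.resize(a,None,fx=4,fy=4,interpolation=2)
z[:285,480:795]=cv2.resize(b,None,fx=3,fy=3,interpolation=2)
cv2.imwrite("pics/f.png",z);print(r.get_obs()["time_s"])
E
```

```text
20.5667
```

View pics/f.png

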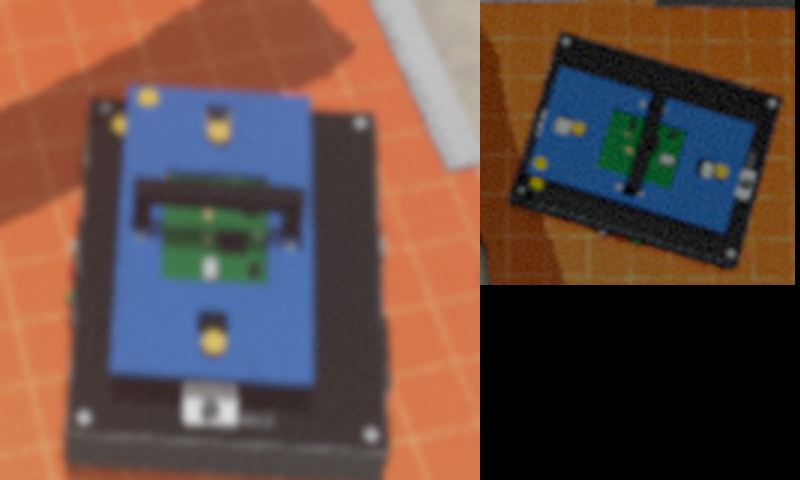

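Both brass heads, at (219,130) and (214,342), stand over the slot ends of the keyholes. The frame lies level and square with the dots together, and the gripper is clear, so I'm handing in.

```bash
python3 -c "
from station import r
print(r.close_job())"
```

```text
the job is handed in; nothing more can be done
None
```

The job is handed in: the frame slid until it stopped, the last picture shows both stud heads over the slot ends with the frame level and the dots together, and the gripper is clear; the judge's result was not shown.

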